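# Bolt the sample chest shut

### The job

Lock the blue sample chest: hold the yellow spring catch down with one fingertip and, while it stays down, push the bolt's red tab with the other fingertip until the bolt is fully home in its keeper on the lid. Then let go so that the catch springs back up and locks the bolt there. Nothing is to be gripped or lifted, and the bottles and other loose things on and around the chest must stay where they are.

Things in the scene. Friction and masses are not known exactly. Their poses are not given: they have to be found in the camera images.
- chest: Blue steel chest fixed to the bench, 180 mm (its x) by 300 mm (its y), flat top 85 mm above its origin, the centre of its underside. z up; it may stand turned. Top at y below +10 mm: metal deck with bolt and catch; beyond: clear lid with the keeper. The bolt runs along +y on the line x = +22 mm, the catch pad lies parallel on the line x = -28 mm, 50 mm apart.
- bolt (a joint): Travel of the bolt in m along the chest's +y: 0 drawn back (unlocked), 0.036 fully home (end stop). Starts between 0 and 0.003. About 2 N friction, no spring: it stays where left. With the catch up it can move only within 0 to 0.004 or, past the catch, 0.032 to 0.036.
- bolt_tab (a point): Centre across the rear face (to be pushed; it looks to the chest's -y) of the bolt's red upright tab, 30 mm above the chest's top; moves with the bolt; at x +22, y -49 mm of the chest at bolt 0. Tab: 26 mm wide (x), 8 mm thick (ahead of this point), from 10 to 40 mm above the top. Below a fingertip there: rod, top 11 mm, and on the catch's side a lug, top 13 mm above the chest's top.
- catch (a joint): How far the catch is pressed down, in m: 0 up (sprung), 0.008 down on its stop. Pressed 0.005 or more it frees the bolt. Spring: about 3 N at first, 8 N at the stop; it rises by itself when let go, unless the bolt is part way (then the bolt's lug keeps it down).
- catch_pad (a point): Centre of the upper face of the yellow catch pad; moves down with it. Pad: 30 mm wide (chest's x), 110 mm long (chest's y), 6 mm thick; upper face 24 mm above the chest's top when up, 16 mm when fully down; centre at x -28, y -45 mm of the chest. It goes straight down and stays level wherever pressed; a fingertip can slide along it.
- keeper (a point): Top centre of the keeper, the dark steel staple on the lid that the bolt enters: 30 mm wide (chest's x), 12 mm along y, 16 mm high above the chest's top. Two like staples stand over the bolt on the deck at y -118 and +4 mm of the chest, and two dark posts 20 mm high at the ends of the catch pad (x -28, y -106 and +16 mm).
- amber_bottle: Loose amber bottle, 56 mm across, 125 mm high, beside the chest at its lid end. Origin: centre of its underside.
- clear_bottle: Loose clear bottle, 52 mm across, 120 mm high, on the bench to one side. Origin: centre of its underside.
- jar: Loose green jar with white cap, 64 mm across, 75 mm high, on the bench to one side. Origin: centre of its underside.
- vial: Loose amber vial, 24 mm across, 45 mm high, standing on the chest's lid. Origin: centre of its underside.
- beaker: Loose white open beaker, 68 mm across, 80 mm high, beside the chest at its deck end. Origin: centre of its underside.
- marker: Loose blue marker lying on the bench, 120 x 14 x 14 mm along its x. Origin: centre of its underside.
- can_cap: Loose red canister cap lying on the bench, 52 mm across, 22 mm high. Origin: centre of its underside.

How it is judged:
By the outcome, as a careful person would: the job done as asked, in the order asked, and still so for the second after the job is handed in, with the robot touching nothing.
It also fails if it takes over 38 s, if anything falls off the work surface, if the arm or the gripper's body presses on something with over 40 N, if the wrist force passes 120 N, or if a joint passes its speed limit or range.

### The arm

A 6-joint arm with a two-finger parallel gripper is mounted at the origin on the work surface. World frame = base frame: x ahead of the robot, y to its left, z up, the work surface at z = 0. Lengths are in mm, angles in rad, forces in N, time in s.
With the tool pointing down it reaches from about 275 to 750 mm from the base axis. Payload 10.2 kg.
Tool frame: the origin (TCP) lies at the very end of the fingers, on their centre line; the grasp point (between the pads) lies 19 mm behind it; z points along the fingers, y is the line along which they close (so a half turn about z gives the same grasp; the last joint's range is limited). The gripper opens to 85 mm and grips with 20 to 120 N. Pads are 22 mm wide; open, the fingers measure 114 mm over their backs; the gripper's body (76 mm by 85 mm) begins 54 mm behind the grasp point. The pads swing forward as they close: fully open they stand 13 mm farther back than shut.
Start: joints at [0.916, 0.313, 1.498, -0, 1.331, -0.223], TCP at [219.729, 476.813, 231.294] pointing down, gripper open.
Joint ranges: [-2.94, 2.94], [-0.97, 2.17], [0.19, 2.56], [-1.23, 4.37], [0.02, 3.11], [-2.88, 2.88]. Speed limits (rad/s): [2.39, 2.39, 3.01, 3.14, 3.14, 3.14].

### API

Orientations are given as a unit quaternion [w, x, y, z].
In Python, from rig import ctrl, vision gives the robot as it stands. The module is installed in compiled form; this text tells all that it offers.
- The arm moves only by the tool play_rows, never from a script. Its arguments are lists of equal length, an entry for each row: "translation": the shift along the tool's x, y, z in m, a list of three; "rotation": the turn, a rotation vector about the tool's x, y, z in rad, a list of three; "gripper": the gripper's target within -1 to 1 (shut at 1, half-way at 0, fully open at -1). A call has 1 to 10 rows; each row is the pose to reach, as a shift and turn from the pose commanded when the call began, along the tool's axes at that moment; what a row does not reach only later rows make up. A row lasts 1/8 s, in which the tool goes at most 62.5 mm and 10.7 degrees, less where a joint would pass 70% of its speed; a pose out of reach is approached as far as the arm can. A call with a gripper value outside its range is refused whole. The fingers move at their own pace and stop on an object; "force" is the grip in N (left out, the last holds). Time passes only in rows, so rows that repeat a pose let the fingers close. It gives the time, the measured TCP pose, the force, the opening and the grip force at its end, in the units of the state.
- ctrl.sense(): the state, without advancing time (a new reading comes with each control period).
- vision.capture(name): name is "scene" or "top" or "wrist"; returns a dict with "pixels" (384x512x3 uint8, red, green, blue), "vfov" (degrees; the focal length in pixels is half the picture's height over the tangent of half this angle, whatever the lens; pixels are square), "cx", "cy" (the principal point, pixels), "rvec" (rotation vector, rad) and "tvec" (3), from world to camera coordinates, as OpenCV has them; the wrist camera has in their place "mount" (4x4, takes a point from camera to tool coordinates, whose origin is the TCP and whose axes are the flange's). Camera axes: x right, y down, z forward; pixel columns grow to the right and rows downward; lengths in mm; the calibration is good to about 2 mm. A picture is of the moment at which its call begins: read the wrist's pose just before it. There is no depth.
- ctrl.finish_job(): hands the job in; it is judged then, once.
The state is a dict: "time_s": time; "joints": joint angles; "dq": joint speeds; "tau": joint torques, N m; "eef_pos": TCP position; "ee_rot": TCP orientation; "force": force on the tool from outside, world axes, zero at the start; "wrist_torque": the same for the moment, N m; "grip_width": opening from 0.0 (shut) to 1.0 (fully open); "grip_force": force on a finger pad.
Only numpy, scipy, OpenCV 4.12 (cv2) and the standard library are available. Lean on these libraries where they do the work, as an engineer would, in place of code of your own. Each camera call takes 0.05 s, during which the arm holds its last target. There are 200 camera calls.

## Working session

There is one attempt and no reset: what is moved stays moved. The work goes in short steps, Python scripts to look and compute and a tool call to move; the robot and the scene stay as the last step left them, time stands still between calls to the robot, and variables do not carry over. Pictures are saved under pics/ and viewed, at most 10 in all, crops included, and the job is handed in when it is done.

Besides the shell and the picture viewer there is one more tool, called as name(argument=value, ...), one argument or row to a line, values as JSON. play_rows: Moves the arm, as the interface text tells. Its arguments: {"type":"object","properties":{"translation":{"type":"array"},"rotation":{"type":"array"},"gripper":{"type":"array"},"force":{"type":"number"}},"required":["translation","rotation","gripper"]}

```bash
mkdir -p pics; ls; python3 - <<'E'
from rig import ctrl, vision
import cv2, pickle
d={}
s=ctrl.sense();print(s)
for n in("scene","top","wrist"):
    c=vision.capture(n);d[n]=c;print(n,{k:v for k,v in c.items() if k!='pixels'})
    cv2.imwrite(f"pics/{n}0.png",c['pixels'][:,:,::-1])
d['s']=s
pickle.dump(d,open("c0.pkl","wb"))
E
```

```text
pics
{'time_s': 0.0, 'joints': array([ 9.15596771e-01,  3.13439179e-01,  1.49842942e+00, -3.08882063e-06,
        1.33101410e+00, -2.23423664e-01]), 'dq': array([-1.00380654e-03,  3.51669288e-04, -3.32817343e-05, -9.16493389e-04,
        1.26621764e-03, -6.32275206e-04]), 'tau': array([ 3.07410583e-04, -4.12269080e+01, -2.59745032e+01, -1.93759711e-04,
        4.12012450e-03, -3.30026865e-05]), 'eef_pos': array([219.56608854, 476.59713827, 230.74350243]), 'ee_rot': array([-2.72981636e-04,  2.14214443e-01,  9.76786444e-01, -5.84413102e-04]), 'force': array([ 0.45668059, -0.23351787, -0.58096402]), 'wrist_torque': array([-0.02443763, -0.01610778, -0.00561305]), 'grip_force': 0.0, 'grip_width': 0.9968414863431947}
scene {'vfov': 46.958624458550204, 'cx': 255.26780559821276, 'cy': 186.01166353141167, 'rvec': array([ 1.76736478,  1.60161718, -0.73415133]), 'tvec': array([ -67.04813103, -272.53446954, 1806.7154295 ])}
top {'vfov': 54.82328082064937, 'cx': 253.988134455042, 'cy': 196.64494186581905, 'rvec': array([ 2.14531309, -2.14771467,  0.18130593]), 'tvec': array([ -15.82295502,  554.83332248, 1199.44660364])}
wrist {'vfov': 64.35525696722588, 'cx': 253.01057794837368, 'cy': 190.36996554143693, 'mount': array([[ 1.74126340e-04, -9.60322303e-01, -2.78892533e-01,
         7.14029004e+01],
       [ 9.99999268e-01,  5.01151240e-04, -1.10128621e-03,
        -4.61313404e-01],
       [ 1.19735705e-03, -2.78892137e-01,  9.60321687e-01,
        -1.43570758e+02],
       [ 0.00000000e+00,  0.00000000e+00,  0.00000000e+00,
         1.00000000e+00]])}
```

View pics/top0.png

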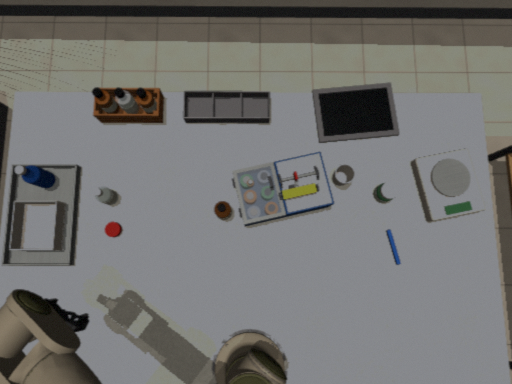

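View pics/scene0.png

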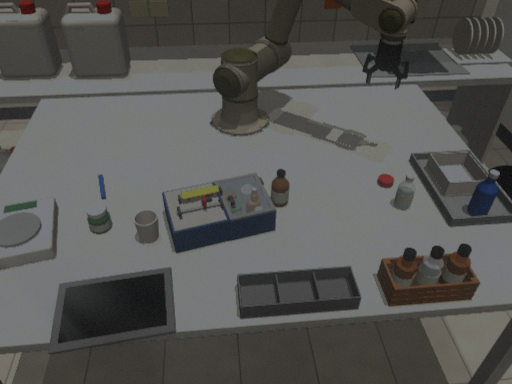

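The top view shows the chest around (283,187), with the yellow pad at (299,191), the red tab at (296,176), the beaker at (344,175) and the lid to the left, so chest +y is roughly world +y. I'll measure the pad and tab from this view first, then check them with the wrist camera.

```bash
cat > h.py <<'E'
import numpy as np, cv2
from scipy.spatial.transform import Rotation as R
def K(c): 
    f=192/np.tan(np.radians(c['vfov'])/2); return f
def pose(c,s=None):
    "camera->world R, origin"
    if 'rvec' in c:
        Rm=cv2.Rodrigues(np.array(c['rvec']))[0]; return Rm.T,-Rm.T@c['tvec']
    q=s['ee_rot'];T=R.from_quat([q[1],q[2],q[3],q[0]]).as_matrix();M=c['mount']
    return T@M[:3,:3], T@M[:3,3]+s['eef_pos']
def ray(c,uv,z,s=None):
    Rc,o=pose(c,s);uv=np.atleast_2d(uv).astype(float)
    d=np.c_[(uv[:,0]-c['cx'])/K(c),(uv[:,1]-c['cy'])/K(c),np.ones(len(uv))]@Rc.T
    return o+d*((z-o[2])/d[:,2])[:,None]
def proj(c,P,s=None):
    Rc,o=pose(c,s);p=(np.atleast_2d(P)-o)@Rc
    return p[:,:2]/p[:,2:]*K(c)+[c['cx'],c['cy']]
def masks(c):
    h=cv2.cvtColor(c['pixels'],cv2.COLOR_RGB2HSV)
    H,S,V=[h[...,i].astype(int) for i in range(3)]
    return dict(yellow=(H>22)&(H<35)&(S>150)&(V>90), red=((H<6)|(H>174))&(S>150)&(V>70), blue=(H>105)&(H<125)&(S>120))
def blobs(m,amin=8):
    cs,_=cv2.findContours(m.astype(np.uint8),cv2.RETR_EXTERNAL,cv2.CHAIN_APPROX_NONE)
    n,l,st,ce=cv2.connectedComponentsWithStats(m.astype(np.uint8))
    return [(st[i],ce[i],l==i) for i in range(1,n) if st[i][4]>=amin]
E
python3 - <<'E'
from h import *;import pickle
d=pickle.load(open('c0.pkl','rb'))
for n in('top','scene'):
    c=d[n];m=masks(c)
    for k in('yellow','red','blue'):
        for st,ce,mm in blobs(m[k],12 if k!='blue' else 100):
            print(n,k,st,ce.round(1),ray(c,ce,{'yellow':109,'red':120,'blue':85}[k]).round(0))
            if k=='yellow' and n=='top':
                ys,xs=np.nonzero(mm);P=ray(c,np.c_[xs,ys],109)[:,:2].astype(np.float32);print(cv2.minAreaRect(P))
E
```

```text
top yellow [282 184  35  15 276] [299.  191.2] [[ 562. -159.  109.]]
((562.9354858398438, -160.03189086914062), (27.225040435791016, 109.16536712646484), 12.602810859680176)
top red [294 172   4   8  18] [295.4 175.6] [[ 610. -147.  120.]]
top red [105 222  16  15 170] [112.6 229. ] [[442. 422. 120.]]
top blue [ 22 166  33  22 472] [ 38.4 176.6] [[614. 684.  85.]]
top blue [387 230  13  34 131] [393.  246.5] [[ 387. -459.   85.]]
scene red [19  1 14  5 54] [25.   2.8] [[-1161. -1130.   120.]]
scene red [96  1 14  4 48] [102.5   2.5] [[-1136.  -697.   120.]]
scene red [379 175  14   9  81] [385.7 178.4] [[570. 402. 120.]]
scene red [202 196   4   6  12] [203.8 198.3] [[ 611. -144.  120.]]
scene blue [475 177  23  38 490] [485.9 195.1] [[633. 699.  85.]]
```

play_rows(
  translation=[
    [-0.03,-0.02,0],
    [-0.08,-0.056,0],
    [-0.13,-0.092,0],
    [-0.18,-0.128,0],
    [-0.23,-0.164,0],
    [-0.28,-0.2,0],
    [-0.33,-0.236,0],
    [-0.38,-0.272,0],
    [-0.41,-0.293,0],
    [-0.42,-0.3,0],
  ],
  rotation=[
    [0,0,0.06],
    [0,0,0.16],
    [0,0,0.26],
    [0,0,0.36],
    [0,0,0.46],
    [0,0,0.56],
    [0,0,0.66],
    [0,0,0.76],
    [0,0,0.86],
    [0,0,0.92],
  ],
  gripper=[0.16,0.16,0.16,0.16,0.16,0.16,0.16,0.16,0.16,0.16],
  force=60,
)

```text
time_s: 1.4
eef_pos: [476.2, 26.7, 230.9]
ee_rot: [-0.0, 0.628, 0.779, -0.0]
force: [-0.2, -0.1, 0.4]
grip_width: 0.421
grip_force: 0.0
```

play_rows(
  translation=[
    [-0.04,0.013,0],
    [-0.09,0.029,0],
    [-0.14,0.045,0],
    [-0.19,0.06,0],
    [-0.215,0.068,0],
    [-0.22,0.07,0],
    [-0.22,0.07,0],
    [-0.22,0.07,0],
  ],
  rotation=[
    [0,0,0],
    [0,0,0],
    [0,0,0],
    [0,0,0],
    [0,0,0],
    [0,0,0],
    [0,0,0],
    [0,0,0],
  ],
  gripper=[0.16,0.16,0.16,0.16,0.16,0.16,0.16,0.16],
)

```text
time_s: 2.4
eef_pos: [591.5, -169.9, 231.6]
ee_rot: [0.0, 0.625, 0.78, 0.0]
force: [0.5, 0.6, 0.4]
grip_width: 0.423
grip_force: 0.0
```

```bash
python3 - <<'E'
from h import *;from rig import ctrl,vision
import pickle
s=ctrl.sense();c=vision.capture('wrist');print(s['eef_pos'],s['ee_rot'],s['force'])
pickle.dump((s,c),open('c1.pkl','wb'))
cv2.imwrite('pics/w1.png',c['pixels'][:,:,::-1])
m=masks(c)
for k in('yellow','red'):
    for st,ce,mm in blobs(m[k],30):
        ys,xs=np.nonzero(mm);P=ray(c,np.c_[xs,ys],{'yellow':109,'red':125}[k],s)[:,:2].astype(np.float32)
        print(k,st,ce.round(1),cv2.minAreaRect(P))
E
```

```text
[ 591.51435562 -169.89553653  231.58780269] [8.50086604e-06 6.25188222e-01 7.80474012e-01 6.00569053e-05] [0.46109192 0.64514949 0.43500641]
yellow [ 207  101   35   58 1464] [224.  128.3] ((556.4782104492188, -129.52456665039062), (28.2423038482666, 48.37551498413086), 13.025419235229492)
red [268 158  30  15 367] [282.3 165.2] ((610.328125, -145.16966247558594), (24.283166885375977, 11.917597770690918), 13.406089782714844)
```

View pics/w1.png

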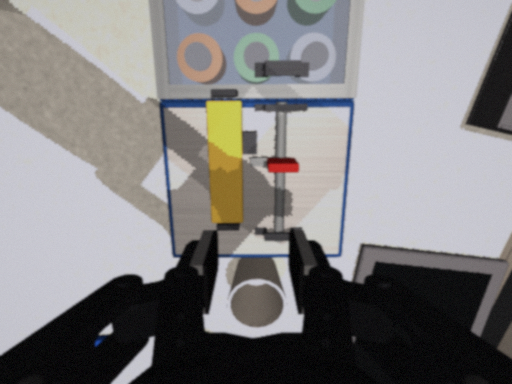

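The pad spans about (208..243, 100..222), the tab is at (282,165), and the two fingertips are near (203,265) and (302,265). All are aligned. I'll get exact positions from the pad outline, including its shaded half, and the tab's rear top edge.

```bash
python3 - <<'E'
from h import *;import pickle
s,c=pickle.load(open('c1.pkl','rb'))
h=cv2.cvtColor(c['pixels'],cv2.COLOR_RGB2HSV).astype(int)
m=(h[...,0]>16)&(h[...,0]<35)&(h[...,1]>170)&(h[...,2]>90)
b=max(blobs(m,30),key=lambda b:b[0][4]);print(b[0])
ys,xs=np.nonzero(b[2]);P=ray(c,np.c_[xs,ys],109,s)[:,:2].astype(np.float32)
r=cv2.minAreaRect(P);print(r)
# blue frame of chest top
bl=(h[...,0]>105)&(h[...,0]<125)&(h[...,1]>130)&(h[...,2]>40)
bb=max(blobs(bl,100),key=lambda b:b[0][4]);print(bb[0])
ys,xs=np.nonzero(bb[2]);P=ray(c,np.c_[xs,ys],85,s)[:,:2].astype(np.float32);print('frame',cv2.minAreaRect(P))
q=s['ee_rot'];tx=2*np.degrees(np.arctan2(q[2],q[1]));print('yaw tool',tx-90)
t=np.radians(13.0)
X=np.array([np.cos(t),np.sin(t)]);Y=np.array([-X[1],X[0]])
pc=np.array(r[0]);O=pc+28*X+45*Y;print('O',O)
st,ce,mm=max(blobs(masks(c)['red'],30),key=lambda b:b[0][4])
ys,xs=np.nonzero(mm);Q=ray(c,np.c_[xs,ys],125,s)[:,:2]-O
print('tab x',np.percentile(Q@X,[1,99]),'y',np.percentile(Q@Y,[1,99]))
print('tcp in chest',(s['eef_pos'][:2]-O)@X,(s['eef_pos'][:2]-O)@Y)
E
```

```text
[ 209  142   33   81 2118]
((566.7474975585938, -175.7633819580078), (27.49533462524414, 74.80206298828125), 13.022905349731445)
[242  99 111  47 639]
frame ((621.0728149414062, -93.7222900390625), (38.678958892822266, 109.02272033691406), 82.6971664428711)
yaw tool 12.607992237771967
O [ 583.90706193 -125.61809952]
tab x [ 9.20774014 33.41357407] y [-30.23582321 -19.9449207 ]
tcp in chest -2.5479368921066827 -44.85387790495826
```

```bash
python3 - <<'E'
from h import *;import pickle
s,c=pickle.load(open('c1.pkl','rb'))
h=cv2.cvtColor(c['pixels'],cv2.COLOR_RGB2HSV).astype(int)
m=((h[...,0]>14)&(h[...,0]<36)&(h[...,1]>150)&(h[...,2]>80))
ys,xs=np.nonzero(m);k=(xs>195)&(xs<255)&(ys>90)&(ys<232);xs,ys=xs[k],ys[k]
print(xs.min(),xs.max(),ys.min(),ys.max())
P=ray(c,np.c_[xs,ys],109,s)[:,:2].astype(np.float32)
r=cv2.minAreaRect(P);print(r)
a=r[2] if r[2]<45 else r[2]-90
t=np.radians(a);X=np.array([np.cos(t),np.sin(t)]);Y=np.array([-X[1],X[0]])
O=np.array(r[0])+28*X+45*Y;print('O',O,a)
st,ce,mm=max(blobs(masks(c)['red'],30),key=lambda b:b[0][4])
ys,xs=np.nonzero(mm);Q=ray(c,np.c_[xs,ys],125,s)[:,:2]-O
print('tab x',np.percentile(Q@X,[1,99]),'y',np.percentile(Q@Y,[1,99]))
print('tcp in chest',(s['eef_pos'][:2]-O)@X,(s['eef_pos'][:2]-O)@Y)
for p in[(-90,-150,85),(90,-150,85),(-90,10,85),(22,-49,125),(-3,-3,85)]: print(p,proj(c,[*(O+p[0]*X+p[1]*Y),p[2]],s).round(0))
E
```

```text
207 242 101 223
((562.9995727539062, -159.6150665283203), (28.74363899230957, 109.83308410644531), 12.677351951599121)
O [ 580.44124522 -109.56720882] 12.677351951599121
tab x [ 9.21023234 33.41980105] y [-46.48390413 -36.29609477]
tcp in chest -2.4365263567497593 -61.28771686262686
(-90, -150, 85) [[171. 258.]]
(90, -150, 85) [[341. 258.]]
(-90, 10, 85) [[158. 101.]]
(22, -49, 125) [[283. 174.]]
(-3, -3, 85) [[253. 116.]]
```

play_rows(
  translation=[
    [-0.005,-0.0005,0.02],
    [-0.005,-0.0005,0.05],
    [-0.005,-0.0005,0.08],
    [-0.005,-0.0005,0.1],
    [-0.005,-0.0005,0.11],
    [-0.005,-0.0005,0.115],
    [-0.005,-0.0005,0.115],
    [-0.005,-0.0005,0.115],
  ],
  rotation=[
    [0,0,0],
    [0,0,0],
    [0,0,0],
    [0,0,0],
    [0,0,0],
    [0,0,0],
    [0,0,0],
    [0,0,0],
  ],
  gripper=[0.16,0.16,0.16,0.16,0.16,0.16,0.16,0.16],
)

```text
time_s: 3.45
eef_pos: [592.6, -176.1, 117.1]
ee_rot: [0.001, 0.626, 0.78, 0.0]
force: [-0.7, -0.3, 0.1]
grip_width: 0.419
grip_force: 0.0
```

```bash
python3 - <<'E'
from h import *;from rig import ctrl,vision
s=ctrl.sense();c=vision.capture('wrist');print(s['eef_pos'],s['force'])
cv2.imwrite('pics/w2.png',c['pixels'][:,:,::-1])
E
```

```text
[ 592.64614477 -176.05140309  117.08791606] [-0.71420129 -0.31499653  0.09014256]
```

View pics/w2.png

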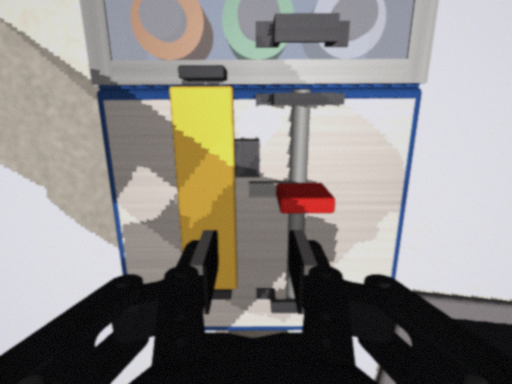

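Both tips are placed well: the left one (205,240) is over the pad and the right one (300,240) is behind the tab (306,198). Next I'll lower until the force shows contact.

play_rows(
  translation=[
    [0,0,0.003],
    [0,0,0.006],
    [0,0,0.008],
    [0,0,0.009],
    [0,0,0.009],
    [0,0,0.009],
  ],
  rotation=[
    [0,0,0],
    [0,0,0],
    [0,0,0],
    [0,0,0],
    [0,0,0],
    [0,0,0],
  ],
  gripper=[0.16,0.16,0.16,0.16,0.16,0.16],
)

```text
time_s: 4.25
eef_pos: [592.3, -176.0, 107.5]
ee_rot: [0.0, 0.626, 0.78, -0.0]
force: [-1.4, 1.3, 3.3]
grip_width: 0.419
grip_force: 1.5
```

play_rows(
  translation=[
    [0,0,0.002],
    [0,0,0.003],
    [0,0,0.003],
    [0,0,0.003],
  ],
  rotation=[
    [0,0,0],
    [0,0,0],
    [0,0,0],
    [0,0,0],
  ],
  gripper=[0.16,0.16,0.16,0.16],
)

```text
time_s: 4.75
eef_pos: [592.4, -176.0, 104.4]
ee_rot: [0.0, 0.626, 0.78, 0.0]
force: [-2.3, 0.4, 4.2]
grip_width: 0.421
grip_force: 2.4
```

play_rows(
  translation=[
    [0,0,0.0015],
    [0,0,0.0025],
    [0,0,0.0025],
    [0,0,0.0025],
  ],
  rotation=[
    [0,0,0],
    [0,0,0],
    [0,0,0],
    [0,0,0],
  ],
  gripper=[0.16,0.16,0.16,0.16],
)

```text
time_s: 5.25
eef_pos: [592.4, -176.0, 102.1]
ee_rot: [0.0, 0.626, 0.78, -0.0]
force: [-2.0, 1.1, 6.5]
grip_width: 0.423
grip_force: 3.2
```

play_rows(
  translation=[
    [0,0,0.0005],
    [0,0,0.001],
    [0,0,0.001],
    [0,0,0.001],
  ],
  rotation=[
    [0,0,0],
    [0,0,0],
    [0,0,0],
    [0,0,0],
  ],
  gripper=[0.16,0.16,0.16,0.16],
)

```text
time_s: 5.75
eef_pos: [592.4, -176.0, 101.2]
ee_rot: [0.0, 0.626, 0.78, -0.0]
force: [-3.1, 0.5, 6.5]
grip_width: 0.418
grip_force: 3.4
```

play_rows(
  translation=[
    [0.003,0,0.0005],
    [0.006,0,0.0005],
    [0.009,0,0.0005],
    [0.012,0,0.0005],
    [0.015,0,0.0005],
    [0.018,0,0.0005],
    [0.018,0,0.0005],
  ],
  rotation=[
    [0,0,0],
    [0,0,0],
    [0,0,0],
    [0,0,0],
    [0,0,0],
    [0,0,0],
    [0,0,0],
  ],
  gripper=[0.16,0.16,0.16,0.16,0.16,0.16,0.16],
)

```text
time_s: 6.62
eef_pos: [589.4, -159.8, 101.3]
ee_rot: [0.002, 0.626, 0.78, -0.0]
force: [0.8, -5.3, 6.7]
grip_width: 0.419
grip_force: 3.7
```

```bash
python3 - <<'E'
from h import *;from rig import ctrl,vision
s=ctrl.sense();c=vision.capture('wrist');print(s['eef_pos'],s['force'])
cv2.imwrite('pics/w3.png',c['pixels'][:,:,::-1])
E
```

```text
[ 589.44555229 -159.80146035  101.33173468] [ 0.79625316 -5.33303923  6.65888413]
```

View pics/w3.png

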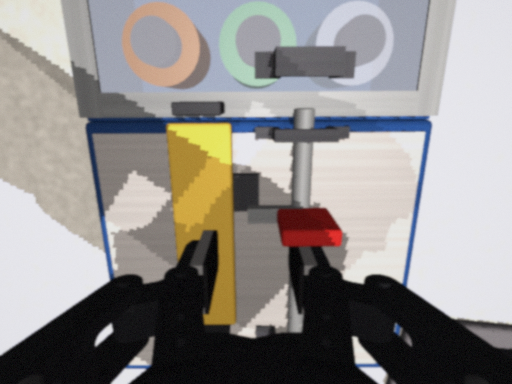

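The finger is on the tab (310,225) and the rod tip (303,110) has advanced past the deck staple, so the bolt is past the catch gate. I'll keep pushing.

play_rows(
  translation=[
    [0.003,0,0.0003],
    [0.006,0,0.0003],
    [0.009,0,0.0003],
    [0.012,0,0.0003],
    [0.015,0,0.0003],
    [0.018,0,0.0003],
    [0.02,0,0.0003],
    [0.021,0,0.0003],
    [0.021,0,0.0003],
  ],
  rotation=[
    [0,0,0],
    [0,0,0],
    [0,0,0],
    [0,0,0],
    [0,0,0],
    [0,0,0],
    [0,0,0],
    [0,0,0],
    [0,0,0],
  ],
  gripper=[0.16,0.16,0.16,0.16,0.16,0.16,0.16,0.16,0.16],
)

```text
time_s: 7.8
eef_pos: [585.0, -139.6, 101.2]
ee_rot: [0.003, 0.626, 0.78, -0.0]
force: [1.3, -6.3, 8.0]
grip_width: 0.422
grip_force: 4.1
```

play_rows(
  translation=[
    [0.001,0,0],
    [0.002,0,0],
    [0.003,0,0],
    [0.003,0,0],
  ],
  rotation=[
    [0,0,0],
    [0,0,0],
    [0,0,0],
    [0,0,0],
  ],
  gripper=[0.16,0.16,0.16,0.16],
)

```text
time_s: 8.3
eef_pos: [584.4, -136.8, 101.2]
ee_rot: [0.003, 0.626, 0.78, -0.0]
force: [-0.3, -7.0, 7.7]
grip_width: 0.422
grip_force: 4.2
```

play_rows(
  translation=[
    [0.001,0,0],
    [0.002,0,0],
    [0.002,0,0],
    [0.002,0,0],
  ],
  rotation=[
    [0,0,0],
    [0,0,0],
    [0,0,0],
    [0,0,0],
  ],
  gripper=[0.16,0.16,0.16,0.16],
)

```text
time_s: 8.8
eef_pos: [583.9, -134.8, 101.2]
ee_rot: [0.003, 0.626, 0.78, -0.0]
force: [0.4, -6.9, 7.6]
grip_width: 0.418
grip_force: 4.2
```

play_rows(
  translation=[
    [0.001,0,0],
    [0.0015,0,0],
    [0.0015,0,0],
    [0.0015,0,0],
  ],
  rotation=[
    [0,0,0],
    [0,0,0],
    [0,0,0],
    [0,0,0],
  ],
  gripper=[0.16,0.16,0.16,0.16],
)

```text
time_s: 9.3
eef_pos: [583.6, -133.4, 101.2]
ee_rot: [0.003, 0.626, 0.78, -0.0]
force: [0.4, -6.6, 8.3]
grip_width: 0.423
grip_force: 4.3
```

play_rows(
  translation=[
    [0.0005,0,0],
    [0.001,0,0],
    [0.0015,0,0],
    [0.0015,0,0],
  ],
  rotation=[
    [0,0,0],
    [0,0,0],
    [0,0,0],
    [0,0,0],
  ],
  gripper=[0.16,0.16,0.16,0.16],
)

```text
time_s: 9.8
eef_pos: [583.4, -132.4, 101.2]
ee_rot: [0.003, 0.626, 0.78, -0.001]
force: [1.0, -9.4, 7.3]
grip_width: 0.422
grip_force: 5.9
```

```bash
python3 - <<'E'
from h import *;from rig import ctrl,vision
s=ctrl.sense();c=vision.capture('wrist');print(s['eef_pos'],s['force'])
cv2.imwrite('pics/w4.png',c['pixels'][:,:,::-1])
E
```

```text
[ 583.39429249 -132.44166139  101.22608965] [ 1.01477063 -9.43882451  7.28017621]
```

View pics/w4.png

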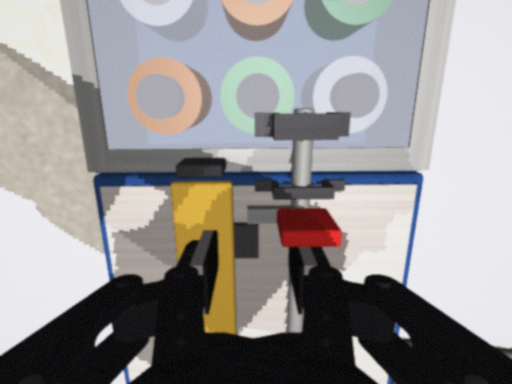

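The bolt now passes through the keeper (303,125) and the force is rising at what looks like the end stop. One more small push will confirm it.

play_rows(
  translation=[
    [0.0005,0,0],
    [0.001,0,0],
    [0.0015,0,0],
    [0.0015,0,0],
  ],
  rotation=[
    [0,0,0],
    [0,0,0],
    [0,0,0],
    [0,0,0],
  ],
  gripper=[0.16,0.16,0.16,0.16],
)

```text
time_s: 10.35
eef_pos: [583.4, -132.3, 101.3]
ee_rot: [0.004, 0.626, 0.78, -0.001]
force: [2.7, -15.4, 4.9]
grip_width: 0.423
grip_force: 9.1
```

End stop confirmed: the force rose to 15 N with no further travel. Now I'll ease back slightly and lift straight off.

play_rows(
  translation=[
    [-0.002,0,0],
    [-0.004,0,0],
    [-0.004,0,0],
    [-0.004,0,-0.005],
    [-0.004,0,-0.015],
    [-0.004,0,-0.035],
    [-0.004,0,-0.065],
    [-0.004,0,-0.1],
    [-0.004,0,-0.12],
    [-0.004,0,-0.12],
  ],
  rotation=[
    [0,0,0],
    [0,0,0],
    [0,0,0],
    [0,0,0],
    [0,0,0],
    [0,0,0],
    [0,0,0],
    [0,0,0],
    [0,0,0],
    [0,0,0],
  ],
  gripper=[0.16,0.16,0.16,0.16,0.16,0.16,0.16,0.16,0.16,0.16],
)

```text
time_s: 11.6
eef_pos: [583.0, -132.6, 221.1]
ee_rot: [0.001, 0.626, 0.78, 0.0]
force: [-0.6, -0.4, 0.1]
grip_width: 0.418
grip_force: 0.0
```

```bash
python3 - <<'E'
from h import *;from rig import ctrl,vision
s=ctrl.sense();c=vision.capture('wrist');print(s['eef_pos'],s['force'])
cv2.imwrite('pics/w5.png',c['pixels'][:,:,::-1])
O=np.array([580.44,-109.57]);t=np.radians(12.68);X=np.array([np.cos(t),np.sin(t)]);Y=np.array([-X[1],X[0]])
st,ce,mm=max(blobs(masks(c)['red'],30),key=lambda b:b[0][4])
ys,xs=np.nonzero(mm);Q=ray(c,np.c_[xs,ys],125,s)[:,:2]-O
print('tab y',np.percentile(Q@Y,[1,99]))
h=cv2.cvtColor(c['pixels'],cv2.COLOR_RGB2HSV).astype(int)
m=((h[...,0]>14)&(h[...,0]<36)&(h[...,1]>150)&(h[...,2]>80))
b=max(blobs(m,30),key=lambda b:b[0][4]);ys,xs=np.nonzero(b[2])
for z in(101,109):
    Q=ray(c,np.c_[xs,ys],z,s)[:,:2]; print(z,b[0],cv2.minAreaRect(Q.astype(np.float32)), 'rel', np.percentile((Q-O)@X,[1,99]),np.percentile((Q-O)@Y,[0,100]))
E
```

```text
[ 583.03956516 -132.63302415  221.12742123] [-0.56295479 -0.36625189  0.11836771]
tab y [-11.06589589  -0.35545083]
101 [ 207  148   35  118 3537] ((563.148193359375, -162.46070861816406), (29.845674514770508, 113.79596710205078), 13.136778831481934) rel [-43.01274493 -14.27567984] [-104.67489116    8.98637449]
109 [ 207  148   35  118 3537] ((563.2598876953125, -159.45347595214844), (28.939910888671875, 110.34236145019531), 13.136761665344238) rel [-41.80257367 -13.93765025] [-100.03957314   10.17218486]
```

View pics/w5.png

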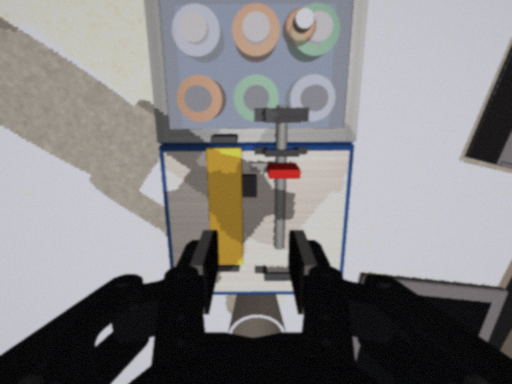

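The bolt is through the keeper (281,115). The pad fits its "up" height: it measures 28.9 x 110.3 mm at z = 109, centred where it started. The vial is still standing at (302,20), so I'm handing in.

```bash
python3 -c "
from rig import ctrl
print(ctrl.finish_job())"
```

```text
the job is handed in; nothing more can be done
None
```

The chest is locked and handed in: the bolt went against its end stop in the keeper with the catch held down, and the catch sprang back up over it once released. The arm ended clear of everything, at 11.6 s of the 38 s allowed.

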